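Key two foot forms down on their repair stands

TASK

Get the two shoe repair stands ready: move the yellow glue can off the stand's tongue and set it upright on the middle of the green mat, and push each foot form round on its post, without lifting it off, until its toe points along the red stripe and it drops fully home. Do not swing a form into the tall bottles, and leave the bottles, tins, bell, calculator and brush standing where they are.

Things in the scene. Friction and masses are not known exactly. Their poses are not given: they have to be found in the camera images.
- stand_a: Fixed dark steel repair stand. Origin on the post's axis at counter level, z up. Foot: a disc of 120 mm diameter and, to +x, a flat tongue 70 mm wide reaching 170 mm from the axis, all 12 mm thick; a red stripe runs along the tongue (+x). Collar 62 mm in diameter up to z = 50 mm. A yellow can stands on the tongue at the start. Carries form_a.
- stand_a_key (a point): Point on the post's axis, 72 mm above the counter, axes as the stand: the top of the post's D-shaped key (z = 50 to 72 mm; radius 23 mm, flat 13 mm from the axis facing the red stripe). Above it a round pin of 24 mm diameter goes on up to z = 142 mm.
- form_a: Aluminium foot form, about 450 g, loose on the pin of stand_a. Origin on its hub's axis at the hub's underside, z up, +x to the toe. Foot-shaped plate 166 mm long (heel 44 mm behind the axis, toe 122 mm ahead), 64 mm wide, at z = 46 to 60 mm, on a round hub 68 mm wide. D bore, its flat towards the toe, 1.2 mm clearance. Underside at the start: 72 mm up.
- form_a_toe (a point): Tip of form_a's toe; black pad and red patch on top. It starts 2.35 to 3.93 rad round from the stripe, resting on the key, and turns easily either way when the toe is pushed. Within about 5 degrees of the stripe it falls 22 mm by itself onto the collar (underside 50 mm up) and turns no more. A can left on the tongue keeps it from going home.
- stand_b: Fixed dark steel repair stand. Origin on the post's axis at counter level, z up. Foot: a disc of 120 mm diameter and, to +x, a flat tongue 70 mm wide reaching 170 mm from the axis, all 12 mm thick; a red stripe runs along the tongue (+x). Collar 62 mm in diameter up to z = 50 mm. Carries form_b.
- stand_b_key (a point): Point on the post's axis, 72 mm above the counter, axes as the stand: the top of the post's D-shaped key (z = 50 to 72 mm; radius 23 mm, flat 13 mm from the axis facing the red stripe). Above it a round pin of 24 mm diameter goes on up to z = 142 mm.
- form_b: Orange plastic foot form, about 450 g, loose on the pin of stand_b. Origin on its hub's axis at the hub's underside, z up, +x to the toe. Foot-shaped plate 166 mm long (heel 44 mm behind the axis, toe 122 mm ahead), 64 mm wide, at z = 46 to 60 mm, on a round hub 68 mm wide. D bore, its flat towards the toe, 1.2 mm clearance. Underside at the start: 72 mm up.
- form_b_toe (a point): Tip of form_b's toe; black pad and red patch on top. It starts 2.35 to 3.93 rad round from the stripe, resting on the key, and turns easily either way when the toe is pushed. Within about 5 degrees of the stripe it falls 22 mm by itself onto the collar (underside 50 mm up) and turns no more.
- glue_can: Yellow upright round can with a paper band and steel top, 56 mm in diameter, 96 mm high, about 250 g. Origin at the centre of its underside. Starts on the tongue of stand_a, 105 to 120 mm from the post's axis.
- mat: Fixed round green mat, 100 mm in diameter, 3 mm thick, flat on the counter between the stands, nearer the robot. Origin at the centre of its underside.
- bottle_a: Tall closed bottle, bystander, 56 mm in diameter, 170 mm high, standing beside the tongue of stand_a, on one side of it (either), about 125 mm from the post's axis and 55 degrees round from the stripe: it stands in the way of a form swung round past that side. Origin at the centre of its underside.
- bottle_b: Tall closed bottle, bystander, the same size as bottle_a, standing in the same way on one side (either) of the tongue of stand_b. Origin at the centre of its underside.
- tin_a: Low round polish tin, bystander, 74 mm in diameter, 34 mm high, on the other side of the tongue of stand_a from bottle_a; forms pass over it. Origin at the centre of its underside.
- tin_b: Low round polish tin, bystander, like tin_a, on the other side of the tongue of stand_b from bottle_b. Origin at the centre of its underside.
- bell: Steel counter bell, bystander, 84 mm in diameter, 56 mm high, beyond the stands. Origin at the centre of its underside.
- calculator: Grey calculator lying flat, bystander, 130 x 85 x 22 mm, near the robot on its left. Origin at the centre of its underside.
- shoe_brush: Wooden shoe brush with black bristles down, bystander, 160 x 50 x 46 mm, near the robot on its right. Origin at the centre of its underside.
Not all that is in view belongs to the job. What is shaped like the form_b but pink or turquoise is not meant. What is shaped like the form_a but purple is not meant.

How it is judged:
At the end, for the whole second after the job is handed in: Each form is down on its collar (underside 45 to 54 mm up), within 5 mm of the post's axis, toe along the stripe within 0.2 rad, tilted under 0.04 rad, at rest; the can stands on the mat, upright within 0.1 rad, within 30 mm of its centre, at rest (horizontal distance between glue_can and mat below 0.03 m and height (world z) of glue_can below 0.008 m and angle between glue_can's own z axis and vertical below 0.1 rad and linear speed of each of glue_can, form_a, form_b below 0.03 m/s and z of form_a in the frame of stand_a between 0.045 and 0.054 m and horizontal distance between form_a and stand_a below 0.005 m and angle between the x axis of form_a and the x axis of stand_a, either way round below 0.2 rad and angle between each of form_a, form_b's own z axis and vertical below 0.04 rad and z of form_b in the frame of stand_b between 0.045 and 0.054 m and horizontal distance between form_b and stand_b below 0.005 m and angle between the x axis of form_b and the x axis of stand_b, either way round below 0.2 rad); the robot touches nothing.
It fails at once if a bottle is pushed more than 30 mm or tipped over (distance of any of bottle_a, bottle_b from where it was at the start of the episode above 0.03 m or angle between any of bottle_a, bottle_b's own z axis and vertical above 0.5 rad).
It fails at once if a tin is pushed more than 30 mm or tipped over (distance of any of tin_a, tin_b from where it was at the start of the episode above 0.03 m or angle between any of tin_a, tin_b's own z axis and vertical above 0.5 rad).
It fails at once if the bell, calculator or brush is pushed more than 30 mm or tipped over (distance of any of bell, calculator, shoe_brush from where it was at the start of the episode above 0.03 m or angle between any of bell, calculator, shoe_brush's own z axis and vertical above 0.5 rad).
It fails at once if a form is lifted off (raised more than 30 mm above where it starts) (z of form_a in the frame of stand_a above 0.102 m or z of form_b in the frame of stand_b above 0.102 m).
It fails at once if the glue can is tipped over (angle between glue_can's own z axis and vertical above 0.6 rad).
It also fails if it takes over 70 s, if anything falls off the work surface, if the arm or the gripper's body presses on something with over 40 N, if the wrist force passes 120 N, or if a joint passes its speed limit or range.

ROBOT

A 6-joint arm with a two-finger parallel gripper is mounted at the origin on the work surface. World frame = base frame: x ahead of the robot, y to its left, z up, the work surface at z = 0. Lengths are in m, angles in rad, forces in N, time in s.
With the tool pointing down it reaches from about 0.375 to 0.975 m from the base axis. Payload 3.8 kg.
Tool frame: the origin (TCP) lies at the very end of the fingers, on their centre line; the grasp point (between the pads) lies 19 mm behind it (bot.pinch_z is the distance from the TCP to the grasp point, in m); x points along the fingers, y is the direction in which the jaws open and shut, and the axes are right-handed (so a half turn about x gives the same grasp; the last joint's range is limited). The gripper opens to 85 mm and grips with 20 to 120 N. Pads are 22 mm wide; open, the fingers measure 114 mm over their backs; the gripper's body (76 mm by 85 mm) begins 54 mm behind the grasp point. The pads swing forward as they close: fully open they stand 13 mm farther back than shut.
Start: joints at [1.193, 0.264, 1.604, -0, 1.274, -0.037], TCP at [0.226, 0.636, 0.231] pointing down, gripper open.
Joint ranges: [-2.63, 2.63], [-0.94, 2.18], [0.31, 2.57], [-1.31, 4.45], [0, 2.66], [-2.55, 2.55]. Speed limits (rad/s): [2.57, 2.57, 3.14, 3.14, 3.14, 3.14].

INTERFACE

Orientations are given as a rotation vector (axis times angle).
In Python, from workcell import monitor, imaging, finish_job, bot gives the robot as it stands.
- The arm moves only by the tool jog_arm, never from a script. Its argument "rows" is a list of rows, each a list of 7 numbers: the shift along the tool's x, y, z in m, then the turn, a rotation vector about the tool's x, y, z in rad, then the opening in per cent of the stroke, from 0 (shut) to 100 (fully open). A call has 1 to 20 rows; each row is the pose to reach, as a shift and turn from the pose measured when the call began, along the tool's axes at that moment; what a row does not reach only later rows make up. A row lasts 1/10 s, in which the tool goes at most 50 mm and 8.59 degrees, less where a joint would pass 70% of its speed; a pose out of reach is approached as far as the arm can. A call with a gripper value outside its range is refused whole. The fingers move at their own pace and stop on an object; "force" is the grip in N (left out, the last holds). Time passes only in rows, so rows that repeat a pose let the fingers close. It gives the time, the measured TCP pose, the force and the opening at its end, in the units of the state.
- monitor.read_state(): the state, without advancing time (a new reading comes with each control period).
- imaging.read_camera(name): name is "scene" or "top"; returns the picture (384x512x3 uint8, blue, green, red); there is no depth.
- imaging.camera_params(name): a dict with "fx", "fy", "cx", "cy" (pixels), "k1" (the pictures are not rectified: a ray, as slopes to the right and down, at radius r is drawn at 1 + k1 r^2 times it, then the intrinsics apply), "T" (4x4, takes a point from camera to world coordinates). Camera axes: x right, y down, z forward; pixel columns grow to the right and rows downward; lengths in m; the calibration is good to about 2 mm. A picture is of the moment at which its call begins. camera_params takes no time and is no camera call.
- finish_job(): hands the job in, once; it reports no verdict.
The state is a dict: "time": time; "q": joint angles; "joint_vel": joint speeds; "joint_torque": joint torques, N m; "tool_pos": TCP position; "tcp_rot": TCP orientation; "wrist_force": force on the tool from outside, world axes, zero at the start; "torque": the same for the moment, N m; "width": opening from 0.0 (shut) to 1.0 (fully open).
Only numpy, scipy, OpenCV 4.12 (cv2) and the standard library are available. Lean on these libraries where they do the work, as an engineer would, in place of code of your own. Each camera call takes 0.05 s, during which the arm holds its last target. There are 200 camera calls.

## Working session

There is one attempt and no reset: what is moved stays moved. The work goes in short steps, Python scripts to look and compute and a tool call to move; the robot and the scene stay as the last step left them, time stands still between calls to the robot, and variables do not carry over. Pictures are saved under pics/ and viewed, about 8 in all and at most 12, crops included, and the job is handed in when it is done.

Besides the shell and the picture viewer there is one more tool, called after "Call:" by a JSON object that holds its "name" and its "arguments", one argument or row to a line. jog_arm: Moves the arm, as the interface text tells. Its arguments: {"type":"object","properties":{"rows":{"type":"array","items":{"type":"array","items":{"type":"number"}}},"force":{"type":"number"}},"required":["rows"]}

```bash
mkdir -p pics; cat > h.py <<'E'
import numpy as np, cv2
from workcell import monitor, imaging, bot
from scipy.spatial.transform import Rotation as R
def proj(name,P):
    c=imaging.camera_params(name);T=np.array(c["T"]);p=(np.atleast_2d(P)-T[:3,3])@T[:3,:3]
    s=p[:,:2]/p[:,2:];s=s*(1+c["k1"]*(s**2).sum(1,keepdims=True))
    return s*[c["fx"],c["fy"]]+[c["cx"],c["cy"]]
def unproj(name,uv,z):
    c=imaging.camera_params(name);T=np.array(c["T"])
    d=(np.atleast_2d(uv)-[c["cx"],c["cy"]])/[c["fx"],c["fy"]];s=d.copy()
    for _ in range(20): s=d/(1+c["k1"]*(s**2).sum(1,keepdims=True))
    r=np.c_[s,np.ones(len(s))]@T[:3,:3].T
    return T[:3,3]+r*((z-T[2,3])/r[:,2:])
def snap(name,fn,crop=None,f=1.5):
    im=imaging.read_camera(name); cv2.imwrite('pics/raw_'+fn,im)
    if crop: x0,y0,x1,y1=crop; im=im[y0:y1,x0:x1]
    cv2.imwrite('pics/'+fn,cv2.resize(im,None,fx=f,fy=f,interpolation=cv2.INTER_CUBIC)); return im
def st():
    s=monitor.read_state();print({k:np.round(s[k],3).tolist() for k in ("time","q","tool_pos","tcp_rot","wrist_force","width")});return s
def shift(P,rot=None):
    "tool-frame shift (and turn) from present pose to world P / orientation"
    s=monitor.read_state();A=R.from_rotvec(s["tcp_rot"])
    d=A.inv().apply(np.array(P)-s["tool_pos"]);t=(A.inv()*rot).as_rotvec() if rot else np.zeros(3)
    return np.round(np.r_[d,t],3)
E
python3 - <<'E'
from h import *
st();s=monitor.read_state();print(R.from_rotvec(s["tcp_rot"]).as_matrix().round(3))
snap('top','t1.png');snap('scene','s1.png')
for n in('top','scene'):
  c=imaging.camera_params(n);print(n,c["fx"],c["k1"],np.round(c["T"],3).tolist())
E
```

```text
{'time': 0.0, 'q': [1.193, 0.265, 1.605, 0.0, 1.274, -0.037], 'tool_pos': [0.225, 0.635, 0.23], 'tcp_rot': [0.266, 1.555, -0.269], 'wrist_force': [0.095, -0.348, 0.914], 'width': 1.004}
[[-0.001  0.334  0.942]
 [-0.002  0.942 -0.334]
 [-1.    -0.002 -0.   ]]
top 453.7654453292732 -0.1816577096414884 [[0.004, -0.988, 0.154, 0.262], [-1.0, -0.006, -0.016, -0.091], [0.017, -0.154, -0.988, 1.844], [0.0, 0.0, 0.0, 1.0]]
scene 417.47269193498533 0.006802691118152501 [[0.02, 0.687, -0.727, 1.529], [1.0, -0.02, 0.008, -0.127], [-0.009, -0.727, -0.687, 1.064], [0.0, 0.0, 0.0, 1.0]]
```

View pics/t1.png

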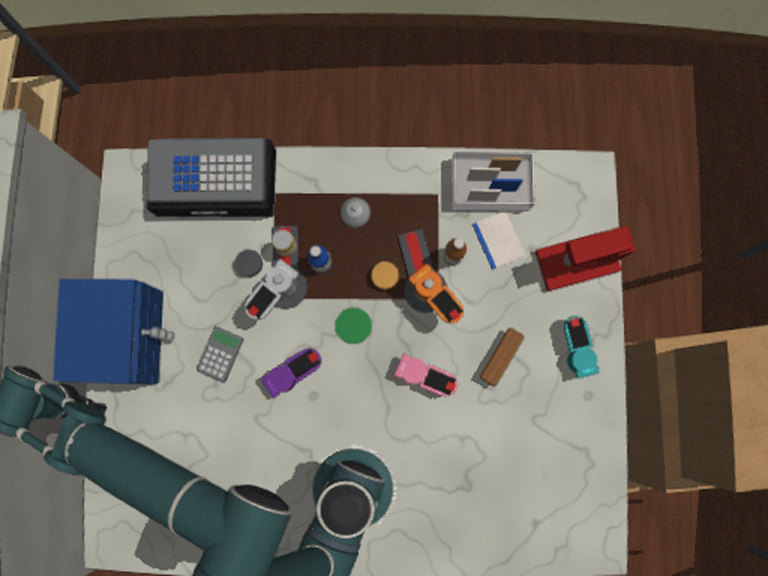

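View pics/s1.png

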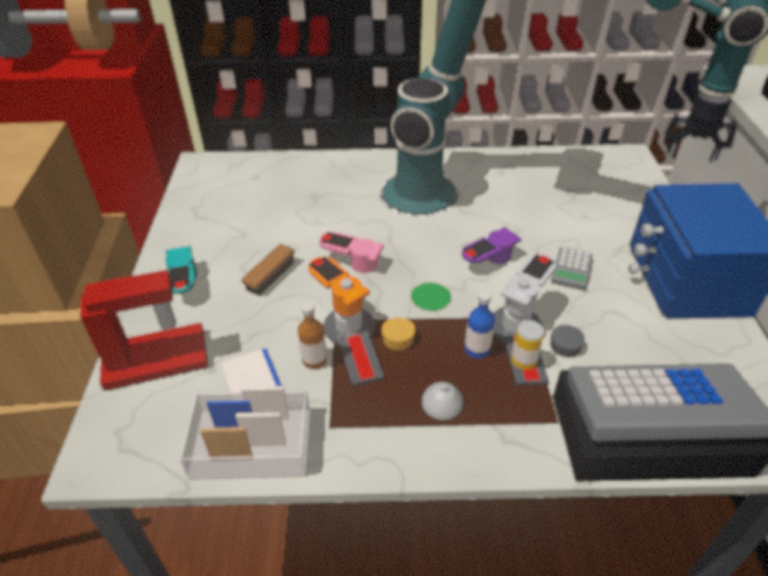

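Pictures 1 and 2 (top view, 1.5x pixels):
- **Candidates for form_a:** silver form at (275,287), purple loose form at (290,372). Silver on its post is the one.
- **Candidates for form_b:** orange at (435,292), pink at (426,374), turquoise at (580,348). Orange on its post is the one.
- **Other objects:** yellow can (284,240), mat (353,325), blue bottle (318,258), brown bottle (456,250).

I'll check this choice in a close crop.

```bash
python3 - <<'E'
from h import *
im=cv2.imread('pics/raw_t1.png')[125:240,145:325]
cv2.imwrite('pics/t1c.png',cv2.resize(im,None,fx=4.4,fy=4.4,interpolation=cv2.INTER_CUBIC))
E
```

```text
(no output)
```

View pics/t1c.png

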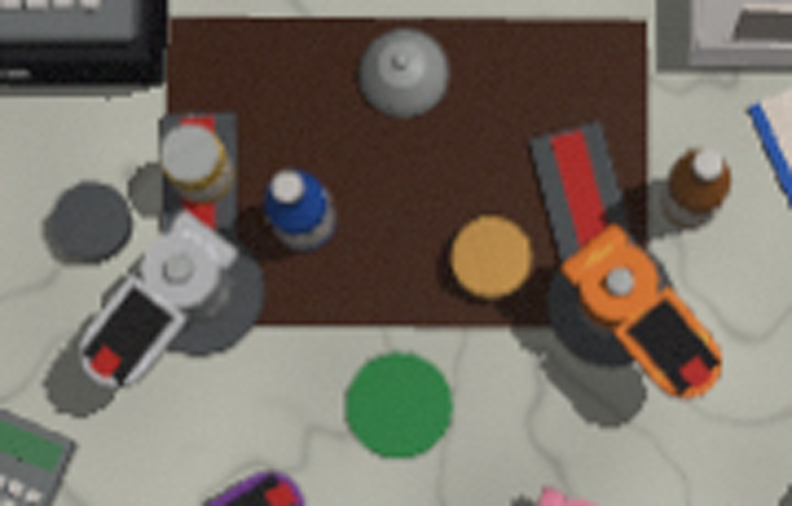

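```bash
python3 - <<'E'
from h import *
pts=dict(pinA=(178,268,.142),pinB=(620,281,.142),toeA=(97,383,.132),toeB=(708,395,.132),tA1=(162,115,.012),tA2=(237,115,.012),tB1=(530,138,.012),tB2=(603,123,.012),can=(192,152,.108),mat=(399,405,.003),botA=(288,187,.17),botB=(708,163,.17),tinA=(88,222,.034),tinB=(490,257,.034),bell=(400,65,.05))
P={k:unproj('top',[(u/4.4+145,v/4.4+125)],z)[0] for k,(u,v,z) in pts.items()}
for k,p in P.items(): print(k,p.round(3))
for c,s in (('A','A'),('B','B')):
  O=P['pin'+c];m=(P['t'+c+'1']+P['t'+c+'2'])/2-O;t=P['toe'+c]-O;b=P['bot'+c]-O
  f=lambda d:(round(np.degrees(np.arctan2(d[1],d[0])),1),round(np.hypot(*d[:2]),3))
  print(c,'stripe',f(m),'toe',f(t),'bottle',f(b),'can',f(P['can']-O),'tin',f(P['tin'+c]-O))
E
```

```text
pinA [0.542 0.187 0.142]
pinB [ 0.533 -0.196  0.142]
toeA [0.442 0.256 0.132]
toeB [ 0.435 -0.273  0.132]
tA1 [0.71  0.228 0.012]
tA2 [0.71  0.157 0.012]
tB1 [ 0.689 -0.12   0.012]
tB2 [ 0.704 -0.189  0.012]
can [0.652 0.183 0.108]
mat [ 0.438 -0.     0.003]
botA [0.608 0.089 0.17 ]
botB [ 0.632 -0.271  0.17 ]
tinA [0.602 0.29  0.034]
tinB [ 0.572 -0.083  0.034]
bell [0.749 0.001 0.05 ]
A stripe (np.float64(2.0), np.float64(0.168)) toe (np.float64(145.1), np.float64(0.122)) bottle (np.float64(-55.7), np.float64(0.118)) can (np.float64(-1.8), np.float64(0.111)) tin (np.float64(59.7), np.float64(0.12))
B stripe (np.float64(14.3), np.float64(0.169)) toe (np.float64(-141.9), np.float64(0.124)) bottle (np.float64(-37.0), np.float64(0.124)) can (np.float64(72.5), np.float64(0.398)) tin (np.float64(71.1), np.float64(0.119))
```

```bash
python3 - <<'E'
from h import *
D=R.from_matrix(np.array([[0,0,1],[0,1,0],[-1,0,0]]))
for P in ((.225,.635,.36),(.36,.40,.36),(.652,.183,.26),(.652,.183,.15)): print(P,shift(P,D).tolist())
E
```

```text
(0.225, 0.635, 0.36) [-0.13, -0.001, -0.0, -0.341, -0.0, 0.002]
(0.36, 0.4, 0.36) [-0.13, -0.177, 0.206, -0.341, -0.0, 0.002]
(0.652, 0.183, 0.26) [-0.029, -0.284, 0.553, -0.341, -0.0, 0.002]
(0.652, 0.183, 0.15) [0.081, -0.284, 0.553, -0.341, -0.0, 0.002]
```

Call:
{"name": "jog_arm", "arguments": {
  "rows": [
    [-0.05,0,0,0,0,0,100],
    [-0.1,0,0,0,0,0,100],
    [-0.13,0,0,0,0,0,100],
    [-0.13,-0.04,0.05,-0.1,0,0,100],
    [-0.13,-0.08,0.09,-0.2,0,0,100],
    [-0.13,-0.11,0.13,-0.34,0,0,100],
    [-0.13,-0.14,0.17,-0.34,0,0,100],
    [-0.13,-0.177,0.206,-0.341,0,0,100],
    [-0.11,-0.2,0.25,-0.341,0,0,100],
    [-0.1,-0.21,0.29,-0.341,0,0,100],
    [-0.09,-0.22,0.33,-0.341,0,0,100],
    [-0.08,-0.23,0.37,-0.341,0,0,100],
    [-0.07,-0.24,0.41,-0.341,0,0,100],
    [-0.06,-0.25,0.45,-0.341,0,0,100],
    [-0.05,-0.26,0.49,-0.341,0,0,100],
    [-0.04,-0.27,0.52,-0.341,0,0,100],
    [-0.029,-0.284,0.553,-0.341,0,0,100],
    [-0.029,-0.284,0.553,-0.341,0,0,100],
    [-0.029,-0.284,0.553,-0.341,0,0,100]
  ]
}}

```text
time: 2.0
tool_pos: [0.6514, 0.1824, 0.2581]
tcp_rot: [-0.0, 1.574, -0.003]
wrist_force: [-0.2, 0.1, 0.8]
width: 1.003
```

```bash
python3 - <<'E'
from h import *
st()
D=R.from_matrix(np.array([[0,0,1],[0,1,0],[-1,0,0]]))
for P in ((.652,.183,.15),(.652,.183,.07)): print(P,shift(P,D).tolist())
snap('scene','s2.png',(290,170,420,270),5)
E
```

```text
{'time': 2.0, 'q': [0.237, 0.255, 1.566, -0.001, 1.325, -1.332], 'tool_pos': [0.651, 0.182, 0.258], 'tcp_rot': [-0.0, 1.574, -0.003], 'wrist_force': [-0.165, 0.124, 0.764], 'width': 1.003}
(0.652, 0.183, 0.15) [0.108, 0.001, 0.001, -0.002, -0.004, 0.002]
(0.652, 0.183, 0.07) [0.188, 0.001, 0.001, -0.002, -0.004, 0.002]
```

View pics/s2.png

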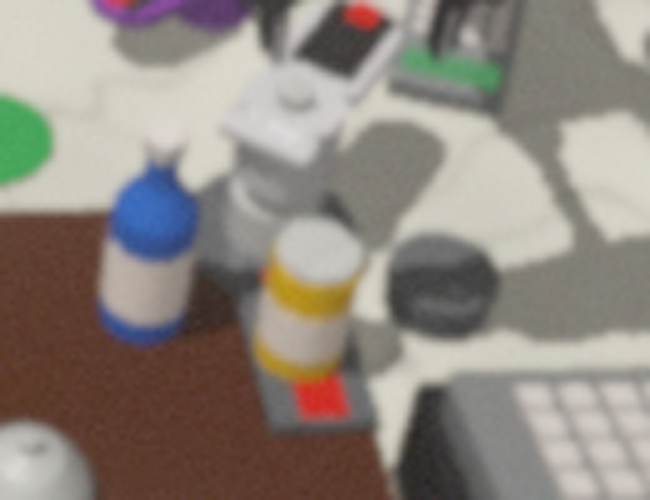

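```bash
python3 - <<'E'
from h import *
print(unproj('scene',[(290+319/5,170+247/5)],.108).round(3), unproj('scene',[(290+167/5,170+135/5)],.170).round(3),unproj('scene',[(290+297/5,170+85/5)],.142).round(3))
print(proj('scene',monitor.read_state()["tool_pos"]))
E
```

```text
[[0.654 0.19  0.108]] [[0.615 0.095 0.17 ]] [[0.543 0.192 0.142]]
[[359.31020613 182.85536944]]
```

Call:
{"name": "jog_arm", "arguments": {
  "rows": [
    [0.04,0.003,0.002,0,0,0,100],
    [0.08,0.004,0.002,0,0,0,100],
    [0.11,0.004,0.002,0,0,0,100],
    [0.135,0.004,0.002,0,0,0,100],
    [0.16,0.004,0.002,0,0,0,100],
    [0.188,0.004,0.002,0,0,0,100],
    [0.188,0.004,0.002,0,0,0,100],
    [0.188,0.004,0.002,0,0,0,0],
    [0.188,0.004,0.002,0,0,0,0],
    [0.188,0.004,0.002,0,0,0,0],
    [0.188,0.004,0.002,0,0,0,0],
    [0.188,0.004,0.002,0,0,0,0],
    [0.188,0.004,0.002,0,0,0,0],
    [0.188,0.004,0.002,0,0,0,0],
    [0.188,0.004,0.002,0,0,0,0]
  ],
  "force": 40
}}

```text
time: 3.55
tool_pos: [0.6546, 0.1877, 0.074]
tcp_rot: [0.0, 1.569, -0.0]
wrist_force: [-0.9, 1.6, 6.5]
width: 0.642
```

Call:
{"name": "jog_arm", "arguments": {
  "rows": [
    [-0.03,0,0,0,0,0,0],
    [-0.07,0,0,0,0,0,0],
    [-0.11,0,0,0,0,0,0],
    [-0.15,0,0,0,0,0,0],
    [-0.19,0,0,0,0,0,0],
    [-0.19,-0.02,-0.024,0,0,0,0],
    [-0.19,-0.045,-0.054,0,0,0,0],
    [-0.19,-0.07,-0.084,0,0,0,0],
    [-0.19,-0.095,-0.114,0,0,0,0],
    [-0.19,-0.12,-0.144,0,0,0,0],
    [-0.19,-0.145,-0.174,0,0,0,0],
    [-0.19,-0.17,-0.2,0,0,0,0],
    [-0.19,-0.187,-0.217,0,0,0,0],
    [-0.19,-0.187,-0.217,0,0,0,0],
    [-0.15,-0.187,-0.217,0,0,0,0],
    [-0.11,-0.187,-0.217,0,0,0,0],
    [-0.07,-0.187,-0.217,0,0,0,0],
    [-0.04,-0.187,-0.217,0,0,0,0],
    [-0.04,-0.187,-0.217,0,0,0,0]
  ]
}}

```text
time: 5.45
tool_pos: [0.4332, 0.0014, 0.1089]
tcp_rot: [0.001, 1.579, 0.0]
wrist_force: [-1.3, -0.7, -1.8]
width: 0.637
```

```bash
python3 - <<'E'
from h import *
st(); print(shift((.438,0,.066)),proj('scene',(.438,0,.003)))
snap('scene','s3.png',(190,130,350,250),5)
E
```

```text
{'time': 5.45, 'q': [-0.055, -0.081, 2.219, 0.0, 1.011, -1.625], 'tool_pos': [0.433, 0.001, 0.109], 'tcp_rot': [0.001, 1.579, 0.0], 'wrist_force': [-1.27, -0.669, -1.823], 'width': 0.637}
[ 0.043 -0.001  0.005  0.     0.     0.   ] [[285.89825375 196.5374183 ]]
```

View pics/s3.png

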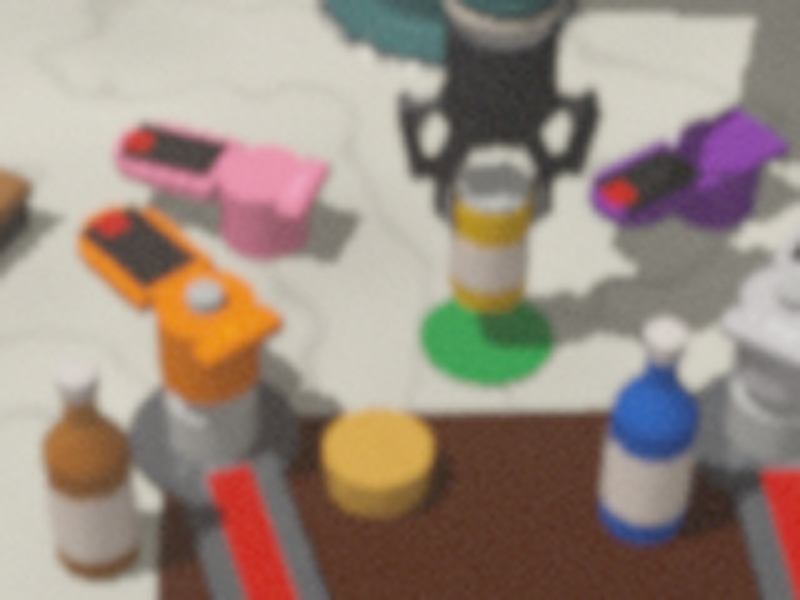

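The can is held upright, with the mat centred at crop (487,342), within about 2 px of the top-view estimate. Next I'll lower the can and release it.

Call:
{"name": "jog_arm", "arguments": {
  "rows": [
    [0.015,0.001,0.005,0,0,0,0],
    [0.03,0.001,0.005,0,0,0,0],
    [0.036,0.001,0.005,0,0,0,0],
    [0.041,0.001,0.005,0,0,0,0],
    [0.044,0.001,0.005,0,0,0,0],
    [0.044,0.001,0.005,0,0,0,0]
  ]
}}

```text
time: 6.1
tool_pos: [0.4408, 0.0022, 0.0681]
tcp_rot: [0.001, 1.573, 0.0]
wrist_force: [0.3, 0.9, -1.3]
width: 0.643
```

Call:
{"name": "jog_arm", "arguments": {
  "rows": [
    [0.002,0,0,0,0,0,0],
    [0.004,0,0,0,0,0,0],
    [0.005,0,0,0,0,0,0],
    [0.005,0,0,0,0,0,0]
  ]
}}

```text
time: 6.5
tool_pos: [0.4417, 0.0022, 0.0649]
tcp_rot: [0.001, 1.572, 0.0]
wrist_force: [-3.0, 1.6, 10.0]
width: 0.647
```

Contact at the expected height. I'll release and rise.

Call:
{"name": "jog_arm", "arguments": {
  "rows": [
    [0,0,0,0,0,0,30],
    [0,0,0,0,0,0,100],
    [0,0,0,0,0,0,100],
    [0,0,0,0,0,0,100],
    [0,0,0,0,0,0,100],
    [0,0,0,0,0,0,100],
    [-0.02,0,0,0,0,0,100],
    [-0.05,0,0,0,0,0,100],
    [-0.1,0,0,0,0,0,100],
    [-0.14,0,0,0,0,0,100],
    [-0.14,0,0,0,0,0,0]
  ]
}}

```text
time: 7.6
tool_pos: [0.4466, 0.0019, 0.2119]
tcp_rot: [0.0, 1.559, -0.001]
wrist_force: [1.8, 0.0, -0.2]
width: 0.86
```

```bash
cat >> h.py <<'E'
def arc(O,degs,rad,lat,z):
    "pusher centre: at radius rad along toe direction, lat ahead (+ = ccw side); clockwise push needs lat>0"
    for a in degs:
        t=np.radians(a);u=np.array([np.cos(t),np.sin(t)]);n=np.array([-u[1],u[0]])
        P=np.r_[np.array(O)+rad*u+lat*n,z];print(a,P.round(3),shift(P)[:3].tolist())
E
python3 - <<'E'
from h import *
st(); A=(.543,.189);B=(.535,-.194)
s=unproj('scene',[(190+205/5,130+293/5),],.142);print('pinB scene',s.round(3))
s=unproj('scene',[(190+97/5,130+225/5),],.132);print('toeB tip scene',s.round(3))
print('A');arc(A,[150,145],.095,.06,.118)
print('B');arc(B,[220],.095,.06,.118)
E
```

```text
{'time': 7.6, 'q': [-0.052, -0.175, 2.098, 0.0, 1.207, -1.622], 'tool_pos': [0.447, 0.002, 0.212], 'tcp_rot': [0.0, 1.559, -0.001], 'wrist_force': [1.774, 0.007, -0.234], 'width': 0.86}
pinB scene [[ 0.539 -0.191  0.142]]
toeB tip scene [[ 0.458 -0.267  0.132]]
A
150 [0.431 0.185 0.118] [0.094, 0.183, -0.017]
145 [0.431 0.194 0.118] [0.094, 0.192, -0.017]
B
220 [ 0.501 -0.301  0.118] [0.095, -0.303, 0.053]
```

Call:
{"name": "jog_arm", "arguments": {
  "rows": [
    [0,0.04,-0.005,0,0,0,0],
    [0,0.08,-0.01,0,0,0,0],
    [0,0.12,-0.015,0,0,0,0],
    [0,0.16,-0.018,0,0,0,0],
    [0,0.185,-0.018,0,0,0,0],
    [0.03,0.185,-0.018,0,0,0,0],
    [0.07,0.185,-0.018,0,0,0,0],
    [0.097,0.185,-0.018,0,0,0,0],
    [0.097,0.185,-0.018,0,0,0,0]
  ]
}}

```text
time: 8.5
tool_pos: [0.4254, 0.1854, 0.1096]
tcp_rot: [-0.003, 1.569, -0.003]
wrist_force: [0.2, -0.5, 0.0]
width: -0.005
```

```bash
python3 - <<'E'
from h import *
st(); A=(.543,.189)
arc(A,np.linspace(145,30,19).round(),.095,.045,.113)
E
```

```text
{'time': 8.5, 'q': [0.361, -0.025, 2.165, -0.005, 1.001, -1.207], 'tool_pos': [0.425, 0.185, 0.11], 'tcp_rot': [-0.003, 1.569, -0.003], 'wrist_force': [0.16, -0.548, 0.008], 'width': -0.005}
145.0 [0.439 0.207 0.113] [-0.003, 0.021, 0.014]
139.0 [0.442 0.217 0.113] [-0.004, 0.032, 0.016]
132.0 [0.446 0.229 0.113] [-0.004, 0.044, 0.021]
126.0 [0.451 0.239 0.113] [-0.004, 0.054, 0.025]
119.0 [0.458 0.25  0.113] [-0.004, 0.065, 0.032]
113.0 [0.464 0.259 0.113] [-0.004, 0.073, 0.039]
107.0 [0.472 0.267 0.113] [-0.004, 0.081, 0.047]
100.0 [0.482 0.275 0.113] [-0.004, 0.089, 0.057]
94.0 [0.491 0.281 0.113] [-0.004, 0.095, 0.066]
88.0 [0.501 0.286 0.113] [-0.004, 0.1, 0.076]
81.0 [0.513 0.29  0.113] [-0.004, 0.104, 0.088]
75.0 [0.524 0.292 0.113] [-0.004, 0.107, 0.099]
68.0 [0.537 0.294 0.113] [-0.004, 0.108, 0.111]
62.0 [0.548 0.294 0.113] [-0.004, 0.109, 0.122]
56.0 [0.559 0.293 0.113] [-0.004, 0.107, 0.133]
49.0 [0.571 0.29  0.113] [-0.004, 0.105, 0.146]
43.0 [0.582 0.287 0.113] [-0.004, 0.101, 0.156]
36.0 [0.593 0.281 0.113] [-0.003, 0.096, 0.168]
30.0 [0.603 0.275 0.113] [-0.003, 0.09, 0.177]
```

Call:
{"name": "jog_arm", "arguments": {
  "rows": [
    [-0.003,0.011,0.007,0,0,0,0],
    [-0.003,0.021,0.014,0,0,0,0],
    [-0.004,0.032,0.016,0,0,0,0],
    [-0.004,0.044,0.021,0,0,0,0],
    [-0.004,0.054,0.025,0,0,0,0],
    [-0.004,0.065,0.032,0,0,0,0],
    [-0.004,0.073,0.039,0,0,0,0],
    [-0.004,0.081,0.047,0,0,0,0],
    [-0.004,0.089,0.057,0,0,0,0],
    [-0.004,0.095,0.066,0,0,0,0],
    [-0.004,0.1,0.076,0,0,0,0],
    [-0.004,0.104,0.088,0,0,0,0],
    [-0.004,0.107,0.099,0,0,0,0],
    [-0.004,0.108,0.111,0,0,0,0],
    [-0.004,0.109,0.122,0,0,0,0],
    [-0.004,0.107,0.133,0,0,0,0],
    [-0.004,0.105,0.146,0,0,0,0],
    [-0.004,0.101,0.156,0,0,0,0],
    [-0.003,0.096,0.168,0,0,0,0],
    [-0.003,0.09,0.177,0,0,0,0]
  ]
}}

```text
time: 10.5
tool_pos: [0.6035, 0.2749, 0.1125]
tcp_rot: [-0.003, 1.569, -0.003]
wrist_force: [-0.1, 0.3, 0.6]
width: -0.002
```

```bash
python3 - <<'E'
from h import *
st(); A=(.543,.189)
arc(A,[27,24,21,18,15,12,9,6,4,2,0,-2,-4],.095,.045,.113)
snap('scene','s4.png',(230,140,430,280),4)
E
```

```text
{'time': 10.5, 'q': [0.392, 0.334, 1.742, -0.005, 1.065, -1.176], 'tool_pos': [0.604, 0.275, 0.112], 'tcp_rot': [-0.003, 1.569, -0.003], 'wrist_force': [-0.078, 0.267, 0.608], 'width': -0.002}
27 [0.607 0.272 0.113] [-0.001, -0.003, 0.004]
24 [0.611 0.269 0.113] [-0.001, -0.006, 0.008]
21 [0.616 0.265 0.113] [-0.0, -0.01, 0.012]
18 [0.619 0.261 0.113] [-0.0, -0.014, 0.016]
15 [0.623 0.257 0.113] [-0.0, -0.018, 0.02]
12 [0.627 0.253 0.113] [-0.0, -0.022, 0.023]
9 [0.63  0.248 0.113] [-0.0, -0.027, 0.026]
6 [0.633 0.244 0.113] [-0.0, -0.031, 0.029]
4 [0.635 0.241 0.113] [-0.0, -0.034, 0.031]
2 [0.636 0.237 0.113] [-0.0, -0.038, 0.033]
0 [0.638 0.234 0.113] [-0.0, -0.041, 0.034]
-2 [0.64  0.231 0.113] [-0.0, -0.044, 0.036]
-4 [0.641 0.227 0.113] [-0.0, -0.048, 0.037]
```

View pics/s4.png

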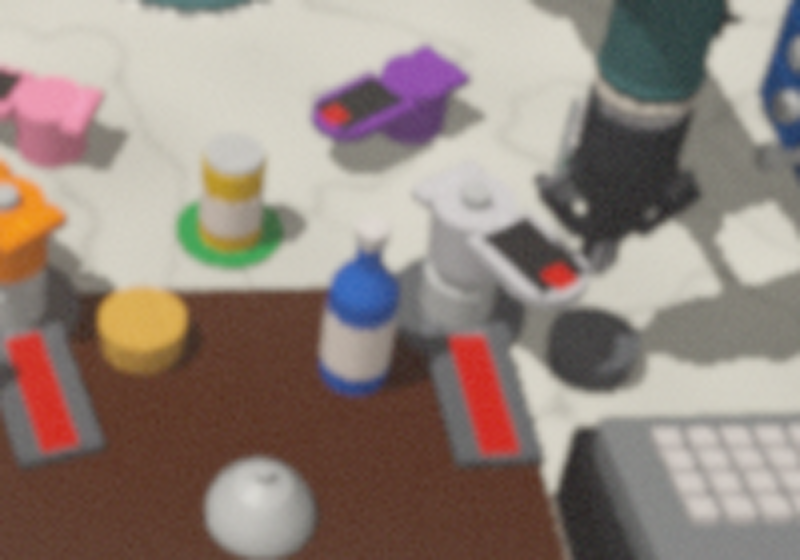

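Call:
{"name": "jog_arm", "arguments": {
  "rows": [
    [0,-0.003,0.004,0,0,0,0],
    [0,-0.006,0.008,0,0,0,0],
    [0,-0.01,0.012,0,0,0,0],
    [0,-0.014,0.016,0,0,0,0],
    [0,-0.018,0.02,0,0,0,0],
    [0,-0.022,0.023,0,0,0,0],
    [0,-0.027,0.026,0,0,0,0],
    [0,-0.029,0.028,0,0,0,0],
    [0,-0.031,0.029,0,0,0,0],
    [0,-0.033,0.03,0,0,0,0],
    [0,-0.035,0.031,0,0,0,0],
    [0,-0.037,0.032,0,0,0,0],
    [0,-0.038,0.033,0,0,0,0]
  ]
}}

```text
time: 11.85
tool_pos: [0.6379, 0.2357, 0.1129]
tcp_rot: [-0.003, 1.567, -0.004]
wrist_force: [-0.6, 0.1, 0.6]
width: 0.0
```

```bash
python3 - <<'E'
from h import *
st()
snap('scene','s5.png',(300,160,400,260),6)
E
```

```text
{'time': 11.85, 'q': [0.32, 0.362, 1.704, -0.006, 1.074, -1.247], 'tool_pos': [0.638, 0.236, 0.113], 'tcp_rot': [-0.003, 1.567, -0.004], 'wrist_force': [-0.628, 0.13, 0.619], 'width': 0.0}
```

View pics/s5.png

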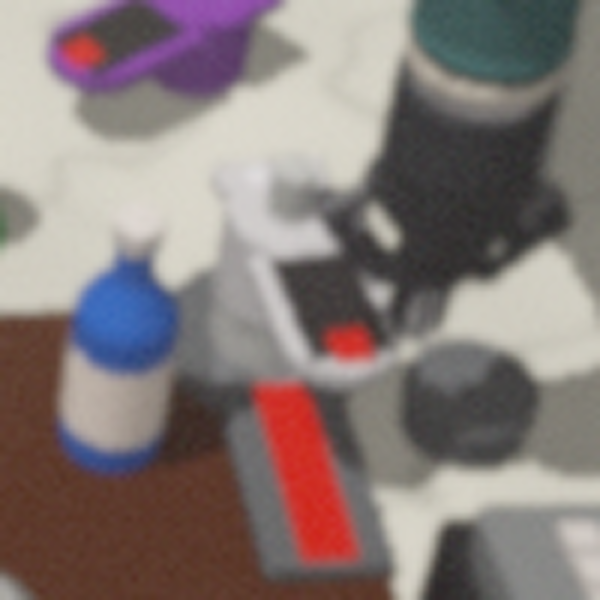

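Call:
{"name": "jog_arm", "arguments": {
  "rows": [
    [0,-0.002,0,0,0,0,0],
    [0,-0.004,0,0,0,0,0],
    [0,-0.006,0.001,0,0,0,0],
    [0,-0.008,0.001,0,0,0,0],
    [0,-0.01,0.001,0,0,0,0],
    [0,-0.012,0.001,0,0,0,0],
    [0,-0.012,0.001,0,0,0,0]
  ]
}}

```text
time: 12.6
tool_pos: [0.639, 0.2232, 0.113]
tcp_rot: [-0.003, 1.567, -0.005]
wrist_force: [0.7, -0.9, -0.1]
width: -0.002
```

```bash
cat >> h.py <<'E'
def patches(img=None):
    im=imaging.read_camera('scene') if img is None else img
    hsv=cv2.cvtColor(im,cv2.COLOR_BGR2HSV)
    m=(((hsv[...,0]<6)|(hsv[...,0]>174))&(hsv[...,1]>170)&(hsv[...,2]>120)).astype(np.uint8)
    n,l,s,c=cv2.connectedComponentsWithStats(m)
    return [(c[i].round(1).tolist(),int(s[i,4])) for i in range(1,n) if 5<s[i,4]<400]
E
python3 - <<'E'
from h import *
st()
for n in('s4','s5'): print(n,[p for p in patches(cv2.imread(f'pics/raw_{n}.png')) if p[0][1]>150])
print(patches())
A=(.541,.189)
for z in(.132,.110):
  for a in (35,15,10,5,2,0,-3): 
    t=np.radians(a);print(z,a,proj('scene',[(A[0]+.11*np.cos(t),A[1]+.11*np.sin(t),z)]).round(1))
E
```

```text
{'time': 12.6, 'q': [0.302, 0.356, 1.711, -0.006, 1.072, -1.265], 'tool_pos': [0.639, 0.223, 0.113], 'tcp_rot': [-0.003, 1.567, -0.005], 'wrist_force': [0.711, -0.907, -0.092], 'width': -0.002}
s4 [([313.7, 168.1], 9), ([211.8, 174.4], 14), ([119.2, 188.9], 12), ([369.0, 208.3], 23), ([109.7, 223.3], 228), ([240.0, 237.9], 216), ([350.4, 238.5], 221)]
s5 [([313.6, 167.9], 7), ([211.8, 174.1], 12), ([119.6, 188.9], 14), ([357.8, 216.4], 21), ([109.7, 223.4], 232), ([240.0, 237.9], 215), ([350.6, 238.3], 227)]
[([59.4, 63.6], 196), ([87.1, 79.5], 159), ([91.0, 96.1], 8), ([313.6, 168.1], 9), ([211.8, 174.2], 13), ([119.6, 188.8], 12), ([357.4, 216.6], 21), ([109.5, 223.4], 227), ([240.0, 237.9], 213), ([350.6, 238.3], 230)]
0.132 35 [[373.5 208.4]]
0.132 15 [[363.4 212.4]]
0.132 10 [[360.5 212.9]]
0.132 5 [[357.5 213.3]]
0.132 2 [[355.7 213.4]]
0.132 0 [[354.4 213.4]]
0.132 -3 [[352.5 213.4]]
0.11 35 [[372.2 213.3]]
0.11 15 [[362.2 217.2]]
0.11 10 [[359.4 217.8]]
0.11 5 [[356.4 218.2]]
0.11 2 [[354.6 218.3]]
0.11 0 [[353.3 218.3]]
0.11 -3 [[351.5 218.3]]
```

Call:
{"name": "jog_arm", "arguments": {
  "rows": [
    [-0.04,0.01,0,0,0,0,0],
    [-0.09,0.01,0,0,0,0,0],
    [-0.13,0,0,0,0,0,0],
    [-0.13,-0.045,-0.01,0,0,0,0],
    [-0.13,-0.09,-0.02,0,0,0,0],
    [-0.13,-0.135,-0.035,0,0,0,0],
    [-0.13,-0.18,-0.045,0,0,0,0],
    [-0.13,-0.225,-0.06,0,0,0,0],
    [-0.13,-0.27,-0.07,0,0,0,0],
    [-0.13,-0.315,-0.08,0,0,0,0],
    [-0.13,-0.36,-0.095,0,0,0,0],
    [-0.13,-0.405,-0.11,0,0,0,0],
    [-0.13,-0.45,-0.12,0,0,0,0],
    [-0.13,-0.49,-0.13,0,0,0,0],
    [-0.13,-0.524,-0.138,0,0,0,0],
    [-0.13,-0.524,-0.138,0,0,0,0],
    [-0.1,-0.524,-0.138,0,0,0,0],
    [-0.05,-0.524,-0.138,0,0,0,0],
    [0,-0.524,-0.138,0,0,0,0],
    [0,-0.524,-0.138,0,0,0,0]
  ]
}}

```text
time: 14.65
tool_pos: [0.4949, -0.2959, 0.1069]
tcp_rot: [0.004, 1.58, 0.003]
wrist_force: [-1.3, 0.1, -1.8]
width: 0.003
```

```bash
python3 - <<'E'
from h import *
st(); B=(.536,-.194)
snap('scene','s6.png',(200,130,400,280),4)
arc(B,np.linspace(218,104,20).round(),.095,.045,.114)
E
```

```text
{'time': 14.65, 'q': [-0.581, 0.195, 1.931, -0.002, 1.026, -2.151], 'tool_pos': [0.495, -0.296, 0.107], 'tcp_rot': [0.004, 1.58, 0.003], 'wrist_force': [-1.336, 0.058, -1.773], 'width': 0.003}
218.0 [ 0.489 -0.288  0.114] [-0.003, 0.01, -0.009]
212.0 [ 0.479 -0.283  0.114] [-0.003, 0.015, -0.018]
206.0 [ 0.47  -0.276  0.114] [-0.003, 0.022, -0.027]
200.0 [ 0.462 -0.269  0.114] [-0.003, 0.029, -0.035]
194.0 [ 0.455 -0.261  0.114] [-0.003, 0.037, -0.043]
188.0 [ 0.448 -0.252  0.114] [-0.003, 0.046, -0.049]
182.0 [ 0.443 -0.242  0.114] [-0.003, 0.055, -0.055]
176.0 [ 0.438 -0.232  0.114] [-0.003, 0.065, -0.059]
170.0 [ 0.435 -0.222  0.114] [-0.003, 0.076, -0.063]
164.0 [ 0.432 -0.211  0.114] [-0.003, 0.087, -0.065]
158.0 [ 0.431 -0.2    0.114] [-0.003, 0.097, -0.066]
152.0 [ 0.431 -0.189  0.114] [-0.003, 0.108, -0.067]
146.0 [ 0.432 -0.178  0.114] [-0.003, 0.119, -0.065]
140.0 [ 0.434 -0.167  0.114] [-0.003, 0.13, -0.063]
134.0 [ 0.438 -0.157  0.114] [-0.003, 0.141, -0.06]
128.0 [ 0.442 -0.147  0.114] [-0.003, 0.151, -0.056]
122.0 [ 0.447 -0.137  0.114] [-0.003, 0.16, -0.05]
116.0 [ 0.454 -0.128  0.114] [-0.003, 0.169, -0.044]
110.0 [ 0.461 -0.12   0.114] [-0.003, 0.177, -0.036]
104.0 [ 0.469 -0.113  0.114] [-0.003, 0.185, -0.028]
```

View pics/s6.png

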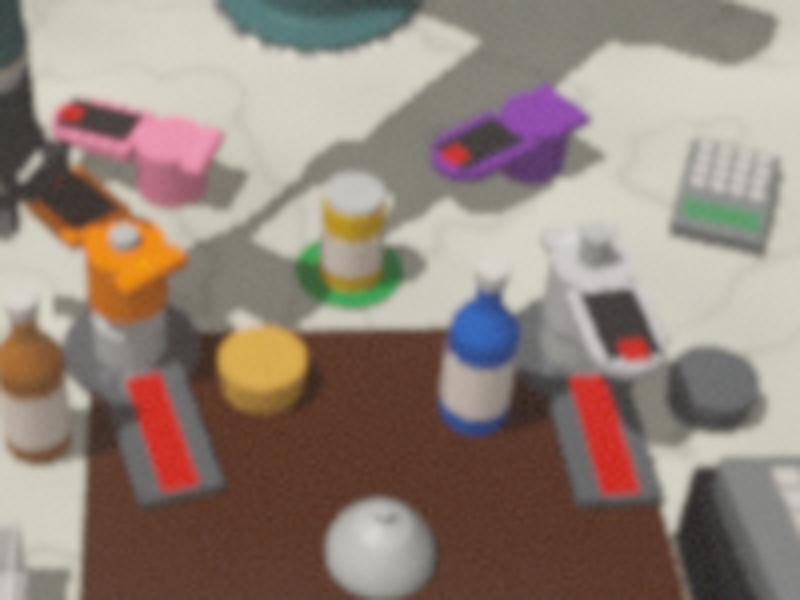

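Form A is home: the pin stands well above its plate at crop (597,240), and the toe lies over the stripe. Form B is next.

Call:
{"name": "jog_arm", "arguments": {
  "rows": [
    [-0.003,0.01,-0.009,0,0,0,0],
    [-0.003,0.015,-0.018,0,0,0,0],
    [-0.003,0.022,-0.027,0,0,0,0],
    [-0.003,0.029,-0.035,0,0,0,0],
    [-0.003,0.037,-0.043,0,0,0,0],
    [-0.003,0.046,-0.049,0,0,0,0],
    [-0.003,0.055,-0.055,0,0,0,0],
    [-0.003,0.065,-0.059,0,0,0,0],
    [-0.003,0.076,-0.063,0,0,0,0],
    [-0.003,0.087,-0.065,0,0,0,0],
    [-0.003,0.097,-0.066,0,0,0,0],
    [-0.003,0.108,-0.067,0,0,0,0],
    [-0.003,0.119,-0.065,0,0,0,0],
    [-0.003,0.13,-0.063,0,0,0,0],
    [-0.003,0.141,-0.06,0,0,0,0],
    [-0.003,0.151,-0.056,0,0,0,0],
    [-0.003,0.16,-0.05,0,0,0,0],
    [-0.003,0.169,-0.044,0,0,0,0],
    [-0.003,0.177,-0.036,0,0,0,0],
    [-0.003,0.185,-0.028,0,0,0,0]
  ]
}}

```text
time: 16.7
tool_pos: [0.4703, -0.1119, 0.1143]
tcp_rot: [0.001, 1.575, 0.0]
wrist_force: [-0.2, -0.3, 0.4]
width: -0.003
```

```bash
python3 - <<'E'
from h import *
st(); B=(.536,-.194)
print(patches())
arc(B,np.r_[np.linspace(98,32,14).round(),29,26,23,20,18],.095,.045,.113)
E
```

```text
{'time': 16.7, 'q': [-0.285, 0.01, 2.12, -0.0, 1.015, -1.855], 'tool_pos': [0.47, -0.112, 0.114], 'tcp_rot': [0.001, 1.575, 0.0], 'wrist_force': [-0.243, -0.294, 0.427], 'width': -0.003}
[([64.4, 102.1], 11), ([65.7, 108.9], 28), ([84.8, 104.8], 10), ([72.8, 133.7], 6), ([313.2, 168.1], 12), ([260.6, 183.6], 21), ([119.2, 188.9], 12), ([357.7, 216.5], 20), ([109.6, 223.4], 222), ([239.9, 237.8], 218), ([350.5, 238.3], 229)]
98.0 [ 0.478 -0.106  0.113] [0.002, 0.005, 0.007]
93.0 [ 0.486 -0.101  0.113] [0.002, 0.01, 0.015]
88.0 [ 0.494 -0.097  0.113] [0.001, 0.014, 0.023]
83.0 [ 0.503 -0.094  0.113] [0.001, 0.017, 0.031]
78.0 [ 0.512 -0.092  0.113] [0.001, 0.019, 0.04]
73.0 [ 0.521 -0.09   0.113] [0.001, 0.021, 0.049]
68.0 [ 0.53  -0.089  0.113] [0.001, 0.022, 0.058]
62.0 [ 0.541 -0.089  0.113] [0.001, 0.022, 0.069]
57.0 [ 0.55  -0.09   0.113] [0.001, 0.021, 0.078]
52.0 [ 0.559 -0.091  0.113] [0.001, 0.02, 0.087]
47.0 [ 0.568 -0.094  0.113] [0.001, 0.017, 0.096]
42.0 [ 0.576 -0.097  0.113] [0.001, 0.014, 0.105]
37.0 [ 0.585 -0.101  0.113] [0.001, 0.01, 0.113]
32.0 [ 0.593 -0.105  0.113] [0.001, 0.006, 0.121]
29.0 [ 0.597 -0.109  0.113] [0.001, 0.003, 0.126]
26.0 [ 0.602 -0.112  0.113] [0.001, -0.001, 0.13]
23.0 [ 0.606 -0.115  0.113] [0.001, -0.004, 0.134]
20.0 [ 0.61  -0.119  0.113] [0.001, -0.008, 0.138]
18.0 [ 0.612 -0.122  0.113] [0.001, -0.011, 0.141]
```

Call:
{"name": "jog_arm", "arguments": {
  "rows": [
    [0.001,0.005,0.007,0,0,0,0],
    [0.001,0.01,0.015,0,0,0,0],
    [0.001,0.014,0.023,0,0,0,0],
    [0.001,0.017,0.031,0,0,0,0],
    [0.001,0.019,0.04,0,0,0,0],
    [0.001,0.021,0.049,0,0,0,0],
    [0.001,0.022,0.058,0,0,0,0],
    [0.001,0.022,0.069,0,0,0,0],
    [0.001,0.021,0.078,0,0,0,0],
    [0.001,0.02,0.087,0,0,0,0],
    [0.001,0.017,0.096,0,0,0,0],
    [0.001,0.014,0.105,0,0,0,0],
    [0.001,0.01,0.113,0,0,0,0],
    [0.001,0.006,0.121,0,0,0,0],
    [0.001,0.003,0.126,0,0,0,0],
    [0.001,-0.001,0.13,0,0,0,0],
    [0.001,-0.004,0.134,0,0,0,0],
    [0.001,-0.008,0.138,0,0,0,0],
    [0.001,-0.011,0.141,0,0,0,0]
  ]
}}

```text
time: 18.65
tool_pos: [0.6129, -0.1227, 0.1133]
tcp_rot: [0.002, 1.573, 0.001]
wrist_force: [-0.3, -0.4, 0.0]
width: -0.0
```

```bash
python3 - <<'E'
from h import *
st(); B=(.536,-.194)
print([p for p in patches() if p[0][1]>150])
for z in(.132,.110):
  for a in (30,25,20,14,10,5): 
    t=np.radians(a);print(z,a,proj('scene',[(B[0]+.105*np.cos(t),B[1]+.105*np.sin(t),z)]).round(1))
E
```

```text
{'time': 18.65, 'q': [-0.238, 0.269, 1.826, 0.001, 1.049, -1.809], 'tool_pos': [0.613, -0.123, 0.113], 'tcp_rot': [0.002, 1.573, 0.001], 'wrist_force': [-0.284, -0.364, 0.025], 'width': -0.0}
[([217.8, 158.2], 6), ([313.1, 168.5], 15), ([119.6, 188.9], 14), ([241.3, 215.7], 24), ([357.7, 216.4], 22), ([109.9, 223.4], 229), ([240.0, 237.6], 225), ([350.5, 238.3], 227)]
0.132 30 [[246.7 210. ]]
0.132 25 [[244. 211.]]
0.132 20 [[241.3 211.9]]
0.132 14 [[237.9 212.7]]
0.132 10 [[235.6 213.1]]
0.132 5 [[232.6 213.5]]
0.11 30 [[246.8 214.9]]
0.11 25 [[244.2 215.9]]
0.11 20 [[241.5 216.8]]
0.11 14 [[238.2 217.6]]
0.11 10 [[235.9 218. ]]
0.11 5 [[232.9 218.3]]
```

Call:
{"name": "jog_arm", "arguments": {
  "rows": [
    [0,-0.003,0.001,0,0,0,0],
    [0,-0.006,0.001,0,0,0,0],
    [0,-0.009,0.002,0,0,0,0],
    [0,-0.012,0.002,0,0,0,0],
    [-0.04,-0.005,0.002,0,0,0,0],
    [-0.09,0,0,0,0,0,0],
    [-0.14,0,-0.01,0,0,0,0],
    [-0.14,0.04,-0.05,0,0,0,0],
    [-0.14,0.08,-0.09,0,0,0,0],
    [-0.16,0.1,-0.13,0,0,0,0],
    [-0.17,0.12,-0.17,0,0,0,0],
    [-0.17,0.12,-0.17,0,0,0,0],
    [-0.17,0.12,-0.17,0,0,0,0]
  ]
}}

```text
time: 20.0
tool_pos: [0.4435, -0.0027, 0.2848]
tcp_rot: [0.0, 1.569, 0.001]
wrist_force: [0.9, -1.2, 0.4]
width: -0.004
```

```bash
python3 - <<'E'
from h import *
st()
im=snap('scene','s7.png',(190,130,390,280),4)
print([p for p in patches(cv2.imread('pics/raw_s7.png')) if p[0][1]>150])
E
```

```text
{'time': 20.0, 'q': [-0.063, -0.219, 1.999, 0.001, 1.36, -1.635], 'tool_pos': [0.443, -0.003, 0.285], 'tcp_rot': [0.0, 1.569, 0.001], 'wrist_force': [0.93, -1.194, 0.365], 'width': -0.004}
[([313.5, 168.2], 10), ([119.4, 188.8], 13), ([241.6, 215.8], 25), ([357.8, 216.4], 21), ([110.2, 223.2], 231), ([240.0, 237.7], 223), ([350.5, 238.3], 229)]
```

View pics/s7.png

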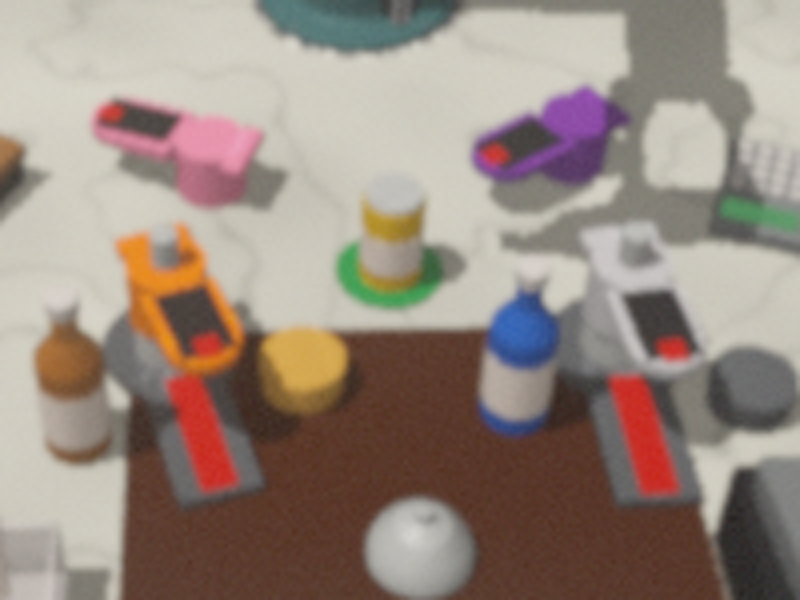

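Picture 8: both forms are seated with their pins proud, at crop (165,245) and (637,243). The toes lie along the stripes, the can is upright on the mat at (392,265), and the arm is clear.

```bash
python3 -c "
from workcell import finish_job; print(finish_job())"
```

```text
the job is handed in; nothing more can be done
None
```

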